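# Vent the vacuum desiccator and take off its lid

### The job

The small vacuum desiccator is still under vacuum. First turn the bar of its vent tap a quarter turn anticlockwise (seen looking down on the tap), fully to its stop, while the lid is still seated; then lift the lid off by its knob and set it down gently, upright (knob up), in the middle of the round cork mat, and let go. Leave the tap open and do not disturb the beaker or the petri dish.

Things in the scene. Friction and masses are not known exactly. Their poses are not given: they have to be found in the camera images.
- jar: white round desiccator base, fixed. 114 mm diameter, rim flange 136 mm, 100 mm high. Origin: centre of its underside, z up. On its -x side a neck leads to the valve body, 88 mm out from the jar's axis and 55 mm up; the tap's axis leans from there outward to the jar's -x, 35 degrees (0.61 rad) from vertical. A short hose nipple points from the valve body to the jar's +y.
- tap_grip (a point): middle of the grey T-bar of the vent tap, on the tap's axis, 47 mm from the valve body's centre. Bar 46 mm long, 10 mm wide, 22 mm deep along the axis (11 mm either side of this point), on a stem 21 mm thick. Site z: the tap's axis, up and out, 35 degrees from vertical; point x: along the bar; pinch the bar across y. Turns with the tap.
- vent_tap (a joint): turn of the tap, rad: 0 closed, bar in the upright plane through the jar's axis; 1.57 open at its stop, bar level, parallel to the hose nipple. Grows anticlockwise seen from outside (right-handed about the point's +z). Friction 0.06 N m; stays where left. Starts between 0 and 0.3. Closed, it holds the lid fast; from about 1.2 up the lid is free.
- lid: clear domed lid, loose, 0.28 to 0.42 kg. Origin: centre of its lower face (skirt lip, 96 mm diameter); z up. Flange 136 mm diameter 16 to 24 mm up, dome 116 mm to 73 mm up, knob top 106 mm up. Seated, its origin is 84 mm above the jar's, the skirt 16 mm down in the jar with 2 mm play: lift straight up over 20 mm to clear. Standing on the mat its origin is 4 mm above the bench.
- lid_knob (a point): middle of the lid's knob, 96 mm above the lid's origin on its axis; the knob is round, 34 mm diameter, 20 mm high, pinched from above at any yaw.
- mat: round cork mat fixed on the bench, 160 mm diameter, 4 mm thick. Origin: centre of its underside.
- beaker: glass beaker 46 mm diameter, 60 mm high, a bystander. Origin: centre of its underside.
- petri: petri dish 60 mm diameter, 16 mm high, a bystander. Origin: centre of its underside.

How it is judged:
On the way, in this order (a step that is already met when the one before it is completed fails the run):
1. the tap is opened while the lid is still seated on the jar (value of joint vent_tap above 1.3 rad and z of lid in the frame of jar below 0.088 m and horizontal distance between lid and jar below 0.006 m), for 0.2 s.
2. the lid is lifted clear of the jar (z of lid in the frame of jar above 0.105 m), for 0.1 s.
At the end, for the whole second after the job is handed in: The tap is open (over 1.3 rad); the lid stands at rest, knob up (within 0.08 rad of upright), its lower face on the cork mat and its centre within 30 mm of the mat's centre, so that its skirt stands wholly on the mat (value of joint vent_tap above 1.3 rad and horizontal distance between lid and mat below 0.03 m and z of lid in the frame of mat below 0.008 m and angle between lid's own z axis and vertical below 0.08 rad and linear speed of lid below 0.02 m/s); the robot touches nothing.
It fails at once if the lid is prised up while the tap is still closed (value of joint vent_tap below 0.9 rad and z of lid in the frame of jar above 0.092 m).
It fails at once if the lid is dropped or slammed on the mat or bench (falling faster than 0.35 m/s close above it) (height (world z) of lid below 0.03 m and linear speed of lid above 0.35 m/s).
It fails at once if the lid is tipped over (angle between lid's own z axis and vertical above 0.7 rad).
It fails at once if the beaker is shoved or knocked over (distance of beaker from where it was at the start of the episode above 0.03 m or angle between beaker's own z axis and vertical above 0.4 rad).
It fails at once if the petri dish is shoved or tipped (distance of petri from where it was at the start of the episode above 0.03 m or angle between petri's own z axis and vertical above 0.4 rad).
It also fails if it takes over 54 s, if anything falls off the work surface, if the arm or the gripper's body presses on something with over 40 N, if the wrist force passes 120 N, or if a joint passes its speed limit or range.

### The arm

A 6-joint arm with a two-finger parallel gripper is mounted at the origin on the work surface; the furniture and walls round the work are solid. World frame = base frame: x ahead of the robot, y to its left, z up, the work surface at z = 0. Lengths are in m, angles in rad, forces in N, time in s.
With the tool pointing down it reaches from about 0.35 to 0.8 m from the base axis. Payload 7.3 kg.
Tool frame: the origin (TCP) lies midway between the tips of the shut fingers; the grasp point (between the pads) lies 19 mm behind it (arm.grip_depth is the distance from the TCP to the grasp point, in m); z points along the fingers, y is the line along which they close (so a half turn about z gives the same grasp; the last joint's range is limited). The gripper opens to 85 mm and grips with 20 to 120 N. Pads are 22 mm wide; open, the fingers measure 114 mm over their backs; the gripper's body (76 mm by 85 mm) begins 54 mm behind the grasp point. The pads swing forward as they close: fully open they stand 13 mm farther back than shut.
Start: joints at [-1.401, 0.342, 1.524, -0, 1.275, -0.146], TCP at [0.163, -0.499, 0.231] pointing down, gripper open.
Joint ranges: [-2.53, 2.53], [-0.77, 2.02], [0.04, 2.7], [-1, 4.14], [0.28, 2.66], [-3.11, 3.11]. Speed limits (rad/s): [2.57, 2.57, 3.14, 3.14, 3.14, 3.14].

### API

Orientations are given as a unit quaternion [x, y, z, w].
In Python, from station import arm, viewer gives the robot as it stands.
- The arm moves only by the tool move_arm, never from a script. Its argument "increments" is a list of rows, each a list of 5 numbers: the closure in counts, from 0 (fully open) to 255 (shut), then the shift along the tool's x, y, z in mm, then the turn about the tool's z in degrees. A call has 1 to 12 rows; each row shifts and turns the commanded pose from where the row before left it, along the tool's axes as they then stand; what a row does not reach is not made up. A row lasts 1/12 s, in which the tool goes at most 41.7 mm and 7.16 degrees, less where a joint would pass 70% of its speed; a pose out of reach is approached as far as the arm can. A call is refused whole if a number of a shift passes 41.7 or a number of a turn 7.16, either way. A call with a gripper value outside its range is refused whole. The fingers move at their own pace and stop on an object; "force" is the grip in N (left out, the last holds). Time passes only in rows, so rows that do not move let the fingers close. It gives the time, the measured TCP pose, the force, the opening and the grip force at its end, in the units of the state.
- arm.observe(): the state, without advancing time (a new reading comes with each control period).
- viewer.grab_frame(name): name is "scene" or "top" or "wrist"; returns a dict with "pixels" (420x560x3 uint8, blue, green, red), "fx", "fy", "cx", "cy" (pixels), "dist_coeffs" ([k1, k2, p1, p2, k3] as OpenCV has them; the pictures are not rectified), "world_from_camera" (4x4, takes a point from camera to world coordinates); the wrist camera has in their place "mount" (4x4, takes a point from camera to tool coordinates, whose origin is the TCP and whose axes are the flange's). Camera axes: x right, y down, z forward; pixel columns grow to the right and rows downward; lengths in m; the calibration is good to about 2 mm. A picture is of the moment at which its call begins: read the wrist's pose just before it. There is no depth.
- arm.sign_off(): hands the job in; it is judged then, once.
The state is a dict: "clock": time; "joints": joint angles; "joint_velocities": joint speeds; "tau": joint torques, N m; "position": TCP position; "orientation": TCP orientation; "contact_force": force on the tool from outside, world axes, zero at the start; "torque": the same for the moment, N m; "gripper_width": finger opening in m; "gripper_force": force on a finger pad.
Only numpy, scipy, OpenCV 4.12 (cv2) and the standard library are available. Lean on these libraries where they do the work, as an engineer would, in place of code of your own. Each camera call takes 0.05 s, during which the arm holds its last target. There are 200 camera calls.

## Working session

There is one attempt and no reset: what is moved stays moved. The work goes in short steps, Python scripts to look and compute and a tool call to move; the robot and the scene stay as the last step left them, time stands still between calls to the robot, and variables do not carry over. Pictures are saved under pics/ and viewed, at most 10 in all, crops included, and the job is handed in when it is done.

Besides the shell and the picture viewer there is one more tool, called after "Emit:" in YAML: its name, and indented under it one key for each argument. move_arm: Moves the arm, as the interface text tells. Its arguments: {"type":"object","properties":{"increments":{"type":"array","items":{"type":"array","items":{"type":"number"}}},"force":{"type":"number"}},"required":["increments"]}

```bash
ls; mkdir -p pics; python3 - <<'E'
from station import arm, viewer
import cv2,numpy as np,pickle
d={}
for n in("scene","top"):
    f=viewer.grab_frame(n);d[n]=f;cv2.imwrite(f"pics/{n}0.png",f["pixels"])
    print(n,f["fx"],f["fy"],f["cx"],f["cy"],f["dist_coeffs"],np.round(f["world_from_camera"],3).tolist())
pickle.dump(d,open("f0.pkl","wb"));print(arm.observe())
E
```

```text
pics
scene 379.5838824612005 379.5838824612005 279.32620892157024 206.52976836586927 [0.02109882 0.         0.         0.         0.        ] [[-0.647, -0.538, 0.54, 0.054], [-0.762, 0.467, -0.448, 0.3], [-0.011, -0.702, -0.712, 0.744], [0.0, 0.0, 0.0, 1.0]]
top 507.2049035941822 507.2049035941822 269.89061287543046 218.48873440989874 [-0.06656453  0.          0.          0.          0.        ] [[0.005, -0.992, 0.123, 0.359], [-1.0, -0.005, 0.0, -0.065], [0.0, -0.123, -0.992, 1.109], [0.0, 0.0, 0.0, 1.0]]
{'clock': 0.1, 'joints': array([-1.40098579e+00,  3.42672736e-01,  1.52491728e+00, -5.85285371e-05,
        1.27537665e+00, -1.46015940e-01]), 'joint_velocities': array([-0.00068229, -0.00298617, -0.00242285, -0.00050555,  0.00090057,
        0.0001497 ]), 'tau': array([ 1.81225936e-03, -4.34449053e+01, -2.46491772e+01, -1.30611265e-04,
        4.66418118e-03, -6.39235822e-06]), 'position': array([ 0.16300263, -0.49868563,  0.2306867 ]), 'orientation': array([ 9.87556017e-01,  1.57266148e-01, -3.61620147e-05, -6.86623706e-04]), 'contact_force': array([-0.79215944,  0.45158078,  0.01477336]), 'torque': array([0.0454755 , 0.03991285, 0.05078912]), 'gripper_force': 0.0, 'gripper_width': 0.08537117318104324}
```

View pics/scene0.png

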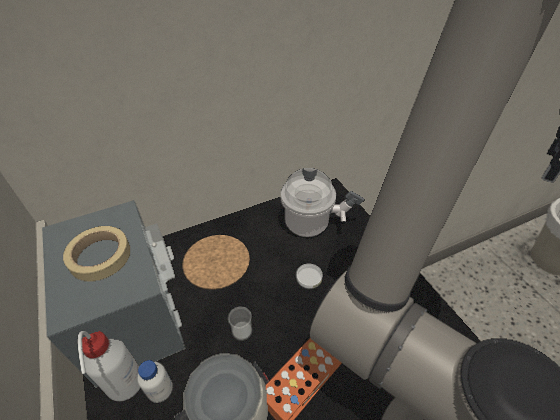

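View pics/top0.png

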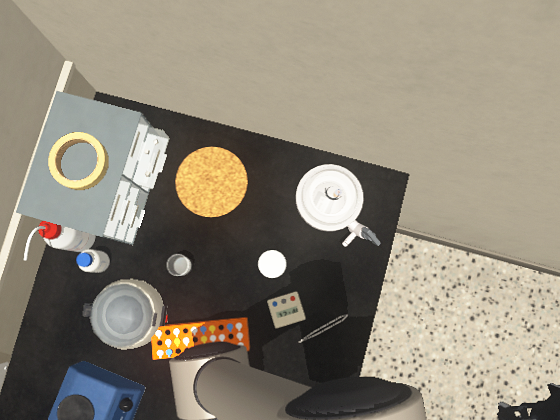

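The scene view shows the jar at about (308,205) with the tap at (350,203) and the mat at (216,261). The top view shows the mat at (212,182), jar (330,198), knob (333,192), tap bar (370,235), beaker (179,265) and petri dish (272,263).

```bash
cat > h.py <<'E'
import cv2,numpy as np
def ray(f,uv,W=None):
    W=np.array(f["world_from_camera"]) if W is None else W
    K=np.array([[f["fx"],0,f["cx"]],[0,f["fy"],f["cy"]],[0,0,1.]])
    p=cv2.undistortPoints(np.array([[uv]],float),K,np.array(f["dist_coeffs"])).ravel()
    return W[:3,3],W[:3,:3]@np.array([p[0],p[1],1])
def plane(f,uv,z,W=None):
    o,d=ray(f,uv,W);return o+d*(z-o[2])/d[2]
def proj(f,P,W=None):
    W=np.array(f["world_from_camera"]) if W is None else W
    K=np.array([[f["fx"],0,f["cx"]],[0,f["fy"],f["cy"]],[0,0,1.]])
    M=np.linalg.inv(W)
    return cv2.projectPoints(np.atleast_2d(np.array(P,float)),cv2.Rodrigues(M[:3,:3])[0],M[:3,3],K,np.array(f["dist_coeffs"]))[0].reshape(-1,2)
def tri(rs):
    A=0;b=0
    for o,d in rs:
        d=d/np.linalg.norm(d);P=np.eye(3)-np.outer(d,d);A=A+P;b=b+P@o
    return np.linalg.solve(A,b)
def blob(m):
    c=max(cv2.findContours(m.astype(np.uint8),cv2.RETR_EXTERNAL,cv2.CHAIN_APPROX_NONE)[0],key=cv2.contourArea)
    return c,cv2.fitEllipse(c)
E
python3 - <<'E'
from h import *;import pickle
d=pickle.load(open("f0.pkl","rb"));t=d["top"];s=d["scene"]
for n,f in d.items():
    h=cv2.cvtColor(f["pixels"],cv2.COLOR_BGR2HSV)
    m=(h[...,1]>90)&(h[...,0]>8)&(h[...,0]<28)&(h[...,2]>90)
    if n=="top": m[:130]=0;m[230:]=0;m[:,:160]=0;m[:,260:]=0
    else: m[:225]=0;m[300:]=0;m[:,:170]=0;m[:,260:]=0
    c,e=blob(m);print(n,"mat",e,plane(f,e[0],.004))
p=t["pixels"]; g=p.min(2)>120; g[:150]=0; g[250:]=0; g[:,:290]=0
g[:,365:]=0
c,e=blob(cv2.morphologyEx(g.astype(np.uint8),cv2.MORPH_OPEN,np.ones((15,15)))); print("jar",e,plane(t,e[0],.105))
print("beaker",plane(t,(179,266),.0),"petri",plane(t,(272,264),.016))
a=cv2.resize(t["pixels"][150:260,285:395],(560,560),interpolation=cv2.INTER_CUBIC)
b=cv2.resize(s["pixels"][150:250,270:370],None,fx=5.6,fy=5.6,interpolation=cv2.INTER_CUBIC)
o=np.hstack([a,b]); o=cv2.resize(o,(800,400));cv2.imwrite("pics/z1.png",o)
E
```

```text
scene mat ((215.5435791015625, 261.4751281738281), (52.03675842285156, 66.90255737304688), 75.01611328125) [0.57451867 0.0690761  0.004     ]
top mat ((210.93821716308594, 181.42794799804688), (69.92344665527344, 72.17182159423828), 74.35931396484375) [0.57829479 0.06682755 0.004     ]
jar ((329.46826171875, 197.50112915039062), (65.53462982177734, 67.85267639160156), 126.86144256591797) [ 0.52662271 -0.18366392  0.105     ]
beaker [0.39113237 0.13357729 0.        ] petri [ 0.39617349 -0.06933478  0.016     ]
```

View pics/z1.png

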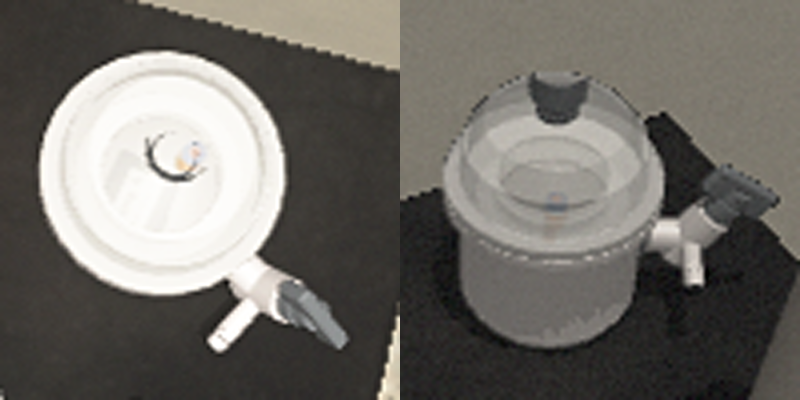

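```bash
cat >> h.py <<'E'
def jarpts(c,psi):
    u=np.array([-np.cos(psi),-np.sin(psi),0]);a=.5736*u+np.array([0,0,.8192])
    v=np.array([c[0],c[1],0])+.088*u+np.array([0,0,.055])
    return u,a,v,v+.047*a
E
python3 - <<'E'
from h import *;import pickle
d=pickle.load(open("f0.pkl","rb"));t=d["top"];s=d["scene"]
bar=tri([ray(t,(371,236)),ray(s,(355,197.5))]);print("bar",bar)
kn=tri([ray(t,(333,193)),ray(s,(309.5,173.5))]);print("knob",kn, plane(t,(333,193),.18))
c=np.array([.5266,-.1837])
for z in(.104,.108):print(plane(t,(329.5,197.5),z))
w=bar[:2]-c;print("psi",np.degrees(np.arctan2(-w[1],-w[0])),np.linalg.norm(w))
# nipple root/tip (top crop px)
r=plane(t,(285+258/3.636,150+308/3.636),.055);e=plane(t,(285+217/3.636,150+345/3.636),.055)
print("nip ang-90",np.degrees(np.arctan2(*(e-r)[1::-1]))-90)
for psi in np.radians([40,45,50]):
    u,a,v,g=jarpts(c,psi);print(np.degrees(psi),g,proj(t,[g,v]).round(1).tolist(),proj(s,[g,v]).round(1).tolist())
E
```

```text
bar [ 0.44942088 -0.26862578  0.0947754 ]
knob [ 0.52386266 -0.18254756  0.17211121] [ 0.52259933 -0.18144388  0.18      ]
[ 0.52679255 -0.18384625  0.104     ]
[ 0.52612384 -0.18337221  0.108     ]
psi 47.73596422511793 0.1147562857078012
nip ang-90 41.82775952765658
40.0 [ 0.43853614 -0.25759435  0.0935024 ] [[365.9, 241.9], [354.0, 233.5]] [[354.7, 202.3], [341.9, 212.0]]
45.0 [ 0.44531157 -0.26498843  0.0935024 ] [[369.5, 238.6], [356.7, 231.0]] [[354.7, 199.4], [341.9, 209.8]]
50.0 [ 0.45270565 -0.27176386  0.0935024 ] [[372.8, 234.9], [359.1, 228.3]] [[354.3, 196.5], [341.6, 207.6]]
```

Emit:
move_arm:
  increments:
    - [255, 26, -12, 0, 0]
    - [255, 26, -12, 0, 0]
    - [255, 26, -12, 0, 0]
    - [255, 26, -12, 0, 0]
    - [255, 26, -12, 0, 0]
    - [255, 26, -12, 0, 0]
    - [255, 26, -12, 0, 0]
    - [255, 26, -12, 0, 0]
    - [255, 26, -12, 0, 0]
    - [255, 26, -12, 0, 0]
    - [255, 26, -12, 0, 0]
    - [255, 26, -13, 0, 0]

```text
clock: 1.1
position: [0.4154, -0.2631, 0.231]
orientation: [0.988, 0.157, -0.0, -0.0]
contact_force: [1.8, -0.8, 0.9]
gripper_width: -0.0001
gripper_force: 0.0
```

Emit:
move_arm:
  increments:
    - [255, 0, 0, 0, 6.8]
    - [255, 0, 0, 0, 6.8]
    - [255, 0, 0, 0, 6.8]
    - [255, 0, 0, 0, 6.8]
    - [255, 0, 0, 0, 6.8]
    - [255, 0, 0, 0, 6.8]
    - [255, 0, 0, 0, 6.8]
    - [255, 0, 0, 0, 6.8]
    - [255, 0, 0, 0, 6.8]
    - [255, 0, 0, 0, 0]

```text
clock: 1.93
position: [0.4144, -0.2642, 0.231]
orientation: [0.929, -0.369, -0.0, -0.0]
contact_force: [0.6, 0.6, -0.8]
gripper_width: -0.0
gripper_force: 0.0
```

```bash
cat >> h.py <<'E'
from scipy.spatial.transform import Rotation as R
def wrist(arm,viewer):
    s=arm.observe();f=viewer.grab_frame("wrist")
    T=np.eye(4);T[:3,:3]=R.from_quat(s["orientation"]).as_matrix();T[:3,3]=s["position"]
    return s,f,T@np.array(f["mount"])
E
python3 - <<'E'
from h import *;from station import arm,viewer
s,f,W=wrist(arm,viewer);cv2.imwrite("pics/w1.png",f["pixels"])
M=R.from_quat(s["orientation"]).as_matrix();print(s["clock"],s["position"],M.round(3).tolist(),s["joints"].round(2),s["gripper_width"]);print(np.array(f["mount"]).round(3))
u,a,v,g=jarpts((.525,-.183),np.radians(47));print(proj(f,[g,v,g+.011*a],W))
np.save("W1.npy",W);np.save("w1int.npy",[f["fx"],f["fy"],f["cx"],f["cy"],*f["dist_coeffs"]])
E
```

```text
1.9333 [ 0.41441633 -0.2641502   0.23095667] [[0.727, -0.686, -0.001], [-0.686, -0.727, 0.001], [-0.001, 0.0, -1.0]] [-0.72  0.28  1.61 -0.    1.25  1.6 ] -1.155994884560568e-05
[[-0.001 -0.955 -0.297  0.077]
 [ 1.    -0.001 -0.002 -0.001]
 [ 0.001 -0.297  0.955 -0.143]
 [ 0.     0.     0.     1.   ]]
[[258.24826036 167.45699206]
 [231.45627057 159.98372304]
 [265.57138027 169.50465653]]
```

View pics/w1.png

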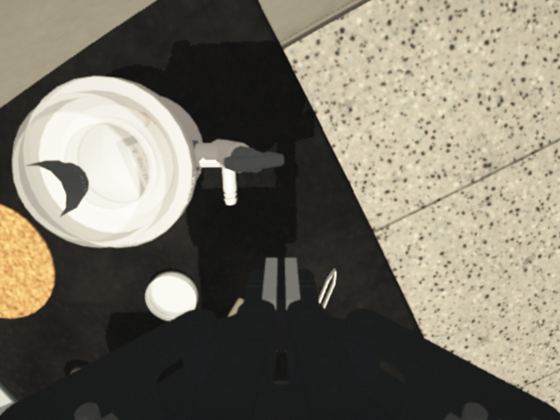

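Emit:
move_arm:
  increments:
    - [255, 0, 0, 22, 0]
    - [255, 0, 0, 22, 0]
    - [255, 0, 0, 22, 0]
    - [255, 0, 0, 22, 0]
    - [255, 0, 0, 22, 0]
    - [255, 0, 0, 22, 0]
    - [255, 0, 0, 22, 0]
    - [255, 0, 0, 0, 0]
    - [255, 0, 0, 0, 0]

```text
clock: 2.73
position: [0.4141, -0.2639, 0.0767]
orientation: [0.931, -0.366, -0.001, -0.0]
contact_force: [0.1, -0.3, 1.4]
gripper_width: 0.0004
gripper_force: 0.0
```

Emit:
move_arm:
  increments:
    - [255, 2, 0, 0, 0]
    - [255, 2, 0, 0, 0]
    - [255, 2, 0, 0, 0]
    - [255, 2, 0, 0, 0]
    - [255, 2, 0, 0, 0]
    - [255, 2, 0, 0, 0]
    - [255, 2, 0, 0, 0]
    - [255, 2, 0, 0, 0]
    - [255, 0, 0, 0, 0]

```text
clock: 3.48
position: [0.4255, -0.2749, 0.0771]
orientation: [0.93, -0.367, -0.001, -0.0]
contact_force: [-4.3, 1.3, 3.0]
gripper_width: -0.0001
gripper_force: 2.1
```

```bash
python3 - <<'E'
from h import *
P=[.4255,-.2749];g=np.array([.4494,-.2698]);U=np.array([-.682,-.731]);Y=np.array([-.731,.682])
w=np.array(P)-g;print("now u,y",w@U,w@Y)
qs=np.radians(np.arange(0,91,6.5));th=np.append(np.arange(14)*6.5,90)
# path of centre (u,y) mm
from scipy.interpolate import CubicSpline
path=CubicSpline([0,45,90],[[1000*w@U,1000*w@Y],[24.5,-2],[19,-18]])
prev=path(0);t0=0
for t in np.arange(7,99,7):
    t1=min(t,91);p=path(min(t1,90));dlt=p-prev;c,s=np.cos(np.radians(t0)),np.sin(np.radians(t0))
    print(round(-(dlt[0]*s+dlt[1]*c),1),round(dlt[0]*c-dlt[1]*s,1),-(t1-t0));prev=p;t0=t1
E
```

```text
now u,y 0.02002790000000002 0.013992700000000026
2.5 1.4 -7
2.3 1.4 -7
2.2 1.4 -7
2.1 1.5 -7
2.0 1.5 -7
2.0 1.5 -7
1.9 1.6 -7
1.9 1.7 -7
1.9 1.7 -7
1.9 1.8 -7
1.8 2.0 -7
1.8 2.1 -7
1.5 2.0 -7
-0.0 -0.0 0
```

Emit:
move_arm:
  increments:
    - [255, 2.5, 1.4, 0, -7]
    - [255, 2.3, 1.4, 0, -7]
    - [255, 2.2, 1.4, 0, -7]
    - [255, 2.1, 1.5, 0, -7]
    - [255, 2, 1.5, 0, -7]
    - [255, 2, 1.5, 0, -7]
    - [255, 1.9, 1.6, 0, -7]
    - [255, 0, 0, 0, 0]

```text
clock: 4.15
position: [0.4349, -0.2906, 0.0772]
orientation: [0.998, 0.055, -0.001, -0.0]
contact_force: [-5.9, -0.9, 2.8]
gripper_width: -0.0002
gripper_force: 3.1
```

Emit:
move_arm:
  increments:
    - [255, 1.9, 1.7, 0, -7]
    - [255, 1.9, 1.7, 0, -7]
    - [255, 1.9, 1.8, 0, -7]
    - [255, 1.8, 2, 0, -7]
    - [255, 1.8, 2, 0, -7]
    - [255, 1.5, 2, 0, -7]
    - [255, 0, 0, 0, 0]

```text
clock: 4.73
position: [0.4499, -0.2975, 0.0777]
orientation: [0.913, 0.409, -0.001, 0.001]
contact_force: [-5.0, -3.5, 5.0]
gripper_width: -0.0001
gripper_force: 3.1
```

Emit:
move_arm:
  increments:
    - [255, 1, 0, 0, 0]
    - [255, 1, 0, 0, 0]
    - [255, 0, 0, 0, 0]

```text
clock: 4.98
position: [0.451, -0.2968, 0.0781]
orientation: [0.914, 0.406, -0.001, 0.002]
contact_force: [-8.5, -6.6, 5.4]
gripper_width: -0.0001
gripper_force: 5.0
```

Emit:
move_arm:
  increments:
    - [255, 1, 0, 0, 0]
    - [255, 1, 0, 0, 0]
    - [255, 0, 0, 0, 0]

```text
clock: 5.23
position: [0.4514, -0.2966, 0.0782]
orientation: [0.914, 0.406, -0.002, 0.002]
contact_force: [-12.9, -12.5, 6.8]
gripper_width: 0.0
gripper_force: 8.7
```

```bash
python3 - <<'E'
from h import *;from station import arm,viewer
s,f,W=wrist(arm,viewer)
a=f["pixels"][60:270,140:420];a=cv2.resize(a,(560,420));b=viewer.grab_frame("scene")["pixels"][150:250,300:380]
b=cv2.resize(b,(240,300));c=np.zeros((420,240,3),np.uint8);c[:300]=b
cv2.imwrite("pics/w2.png",np.hstack([a,c]));print(s["contact_force"],s["position"])
E
```

```text
[-12.89931828 -12.4869594    6.81070184] [ 0.45139392 -0.29655609  0.07822191]
```

View pics/w2.png

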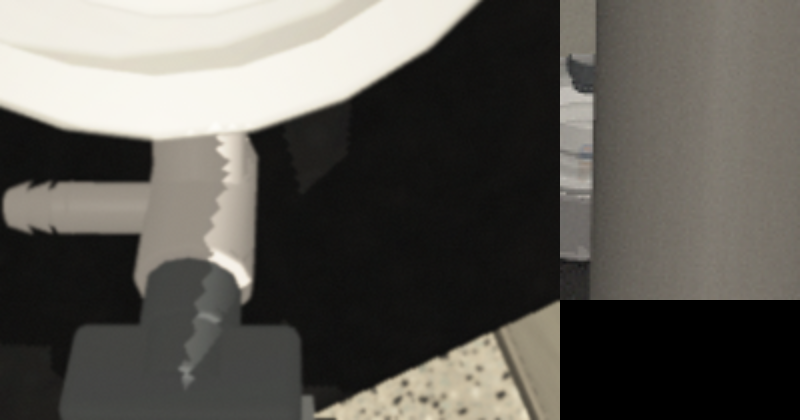

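The wrist view shows the bar level, from (65,370) to (300,370), and parallel to the nipple at (80,205). The tap is at its stop. Next I back off and go up.

Emit:
move_arm:
  increments:
    - [255, -8, 0, 0, 0]
    - [255, -14, 0, 0, 0]
    - [255, -14, 0, 0, 0]
    - [60, 0, 0, -25, 0]
    - [60, 0, 0, -25, 0]
    - [60, 0, 0, -25, 0]
    - [60, 0, 0, -25, 0]
    - [60, 0, 0, -25, 0]
    - [60, 0, 0, -25, 0]
    - [60, 0, 0, -25, 0]
    - [60, 0, 0, -25, 0]
    - [0, 0, 0, 0, 0]

```text
clock: 6.33
position: [0.4305, -0.3215, 0.2825]
orientation: [0.914, 0.406, 0.002, 0.005]
contact_force: [0.1, 0.6, 0.7]
gripper_width: 0.076
gripper_force: 0.0
```

```bash
python3 - <<'E'
from h import *;from station import arm,viewer
s,f,W=wrist(arm,viewer);cv2.imwrite("pics/w3.png",f["pixels"])
x=R.from_quat(s["orientation"]).as_matrix();print(s["position"],s["contact_force"],np.degrees(np.arctan2(x[1,0],x[0,0])))
print(proj(f,[[.523,-.182,.19],[.5255,-.183,.108]],W))
import pickle;pickle.dump((f,W),open("w3.pkl","wb"))
E
```

```text
[ 0.43048186 -0.32151844  0.28252468] [0.09596364 0.56194312 0.688895  ] 47.90678946174663
[[234.35836832 -51.7887201 ]
 [249.07924045 -11.57108017]]
```

View pics/w3.png

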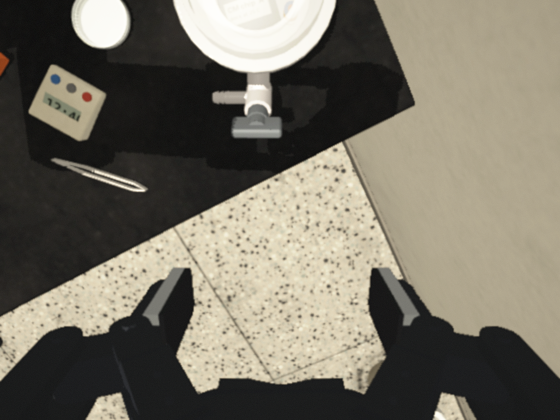

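The wrist view shows the bar level at (257,128), parallel to the nipple at (228,98). The jar is at the top edge. I move over it.

Emit:
move_arm:
  increments:
    - [0, 17, -4, 0, 0]
    - [0, 17, -4, 0, 0]
    - [0, 17, -4, 0, 0]
    - [0, 17, -4, 0, 0]
    - [0, 17, -4, 0, 0]
    - [0, 17, -5, 0, 0]
    - [0, 0, 0, 0, 0]
    - [0, 0, 0, 0, 0]

```text
clock: 7.05
position: [0.4786, -0.2269, 0.2762]
orientation: [0.914, 0.407, -0.001, -0.001]
contact_force: [-0.5, -0.5, -0.4]
gripper_width: 0.0851
gripper_force: 0.0
```

```bash
python3 - <<'E'
from h import *;from station import arm,viewer
s,f,W=wrist(arm,viewer);im=f["pixels"].copy()
print(s["position"])
P=[[.523,-.182,.19],[.5255,-.183,.108]];pr=proj(f,P,W);print(pr)
for p in pr: cv2.drawMarker(im,tuple(int(v) for v in p),(0,0,255),0,12)
for d in np.linspace(0,6.28,60):
    for r,z in((.017,.19),(.068,.108)):
        p=proj(f,[.5255+r*np.cos(d),-.183+r*np.sin(d),z],W)[0];cv2.circle(im,tuple(int(v) for v in p),1,(0,255,0),-1)
cv2.imwrite("pics/w4.png",im)
import pickle;pickle.dump((f,W),open("w4.pkl","wb"))
E
```

```text
[ 0.4786268  -0.22690287  0.27621257]
[[283.25188119 124.37851381]
 [285.60706383 117.20537752]]
```

View pics/w4.png

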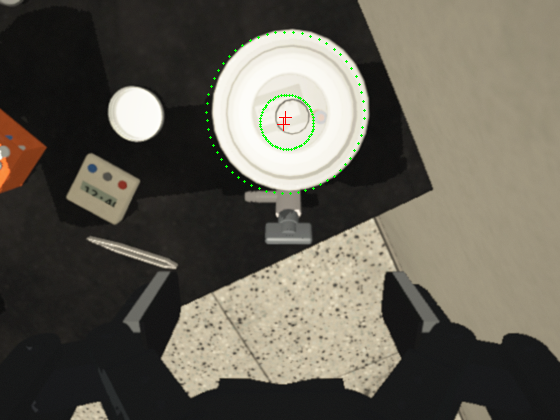

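The wrist view shows the flange centred at about (290,110), within 2 mm of the prediction. The knob ring is at (293,116), and the bar is open at (288,234). I move over the knob, then down.

Emit:
move_arm:
  increments:
    - [0, 13, 1.5, 0, 0]
    - [0, 13, 1.5, 0, 0]
    - [0, 13, 1.5, 0, 0]
    - [0, 13, 1.5, 0, 0]
    - [0, 13, 1.4, 0, 0]
    - [0, 0, 0, 20, 0]
    - [0, 0, 0, 20, 0]
    - [0, 0, 0, 20, 0]
    - [0, 0, 0, 20, 0]
    - [0, 0, 0, 20, 0]
    - [0, 0, 0, 14, 0]
    - [0, 0, 0, 0, 0]

```text
clock: 8.1
position: [0.5268, -0.1828, 0.1601]
orientation: [0.914, 0.406, -0.002, -0.002]
contact_force: [-0.6, -0.2, -0.2]
gripper_width: 0.0852
gripper_force: 0.0
```

Emit:
move_arm:
  force: 40
  increments:
    - [90, 0, 0, 0, 0]
    - [110, 0, 0, 0, 0]
    - [130, 0, 0, 0, 0]
    - [150, 0, 0, 0, 0]
    - [170, 0, 0, 0, 0]
    - [255, 0, 0, 0, 0]
    - [255, 0, 0, 0, 0]
    - [255, 0, 0, 0, 0]
    - [255, 0, 0, 0, 0]
    - [255, 0, 0, 0, 0]

```text
clock: 8.93
position: [0.5282, -0.1844, 0.1645]
orientation: [0.914, 0.406, 0.001, 0.001]
contact_force: [-1.3, 1.1, 6.0]
gripper_width: 0.0325
gripper_force: 39.9
```

Emit:
move_arm:
  increments:
    - [255, 0, 0, -2, 0]
    - [255, 0, 0, -3, 0]
    - [255, 0, 0, -4, 0]
    - [255, 0, 0, -5, 0]
    - [255, 0, 0, -5, 0]
    - [255, 0, 0, -5, 0]
    - [255, 0, 0, -5, 0]
    - [255, 0, 0, -5, 0]
    - [255, 0, 0, -5, 0]
    - [255, 0, 0, -5, 0]
    - [255, 0, 0, -5, 0]
    - [255, 0, 0, 0, 0]

```text
clock: 9.93
position: [0.5282, -0.1845, 0.2136]
orientation: [0.914, 0.406, 0.001, 0.001]
contact_force: [0.3, 0.5, -3.5]
gripper_width: 0.032
gripper_force: 40.1
```

```bash
python3 - <<'E'
from h import *;from station import arm,viewer
s,f,W=wrist(arm,viewer);t=viewer.grab_frame("scene")["pixels"]
cv2.imwrite("pics/w5.png",np.hstack([cv2.resize(f["pixels"],(400,300)),cv2.resize(t,(400,300))]));print(s["position"],s["contact_force"],s["torque"],s["gripper_width"])
E
```

```text
[ 0.52818825 -0.18454975  0.2135848 ] [ 0.30176579  0.46256987 -3.45508746] [-0.00766749 -0.03828389  0.04480516] 0.031973214678797324
```

View pics/w5.png

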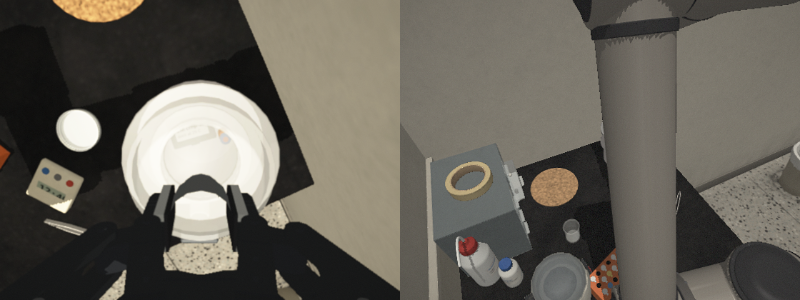

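The lid is held and clear of the jar: 3.5 N at the wrist, and it hangs level. Before crossing I check the clearance to the drawer box beside the mat.

```bash
python3 - <<'E'
from h import *;import pickle
d=pickle.load(open("f0.pkl","rb"));t=d["top"];s=d["scene"]
for a,b in(((169,134),(156,229)),((169,134),(173,272)),((164,187),(173,272)),((97,93),(136,206)),((139,115),(136,206))):
    p=tri([ray(t,a),ray(s,b)]);print(a,b,p.round(3),(proj(t,p)[0]-a).round(1),(proj(s,p)[0]-b).round(1))
a=cv2.resize(t["pixels"][85:255,90:260],(400,400),interpolation=cv2.INTER_CUBIC);b=cv2.resize(s["pixels"][200:340,120:260],(400,400),interpolation=cv2.INTER_CUBIC)
cv2.imwrite("pics/z2.png",np.hstack([a,b]))
E
```

```text
(169, 134) (156, 229) [0.66  0.148 0.106] [-2.4 -1.7] [2.8 0.3]
(169, 134) (173, 272) [ 0.694  0.162 -0.074] [7.2 6.6] [-8.9 -1.6]
(164, 187) (173, 272) [0.56  0.166 0.067] [-3.8 -2.8] [4.7 0.3]
(97, 93) (136, 206) [0.66  0.21  0.241] [19.9 17.4] [-23.9  -7.1]
(139, 115) (136, 206) [0.663 0.178 0.199] [1.9 1.3] [-2.2 -0.4]
```

View pics/z2.png

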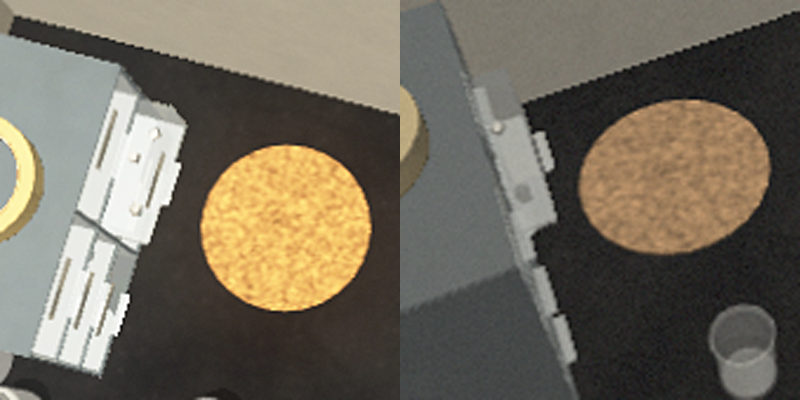

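The crop shows the mat clear of the box's drawer fronts, which are about 80 mm beyond the mat centre and more. I carry the lid to (0.574, 0.062), slightly away from the box.

Emit:
move_arm:
  force: 55
  increments:
    - [255, 4, -2.5, -2, 0]
    - [255, 9, -5.5, -2, 0]
    - [255, 14, -8.5, 0, 0]
    - [255, 18, -11, 0, 0]
    - [255, 20, -12, 0, 0]
    - [255, 20, -12.5, 0, 0]
    - [255, 20, -12.5, 0, 0]
    - [255, 20, -12.5, 0, 0]
    - [255, 20, -12, 0, 0]
    - [255, 20, -12, 0, 0]
    - [255, 18, -11, 0, 0]
    - [255, 14, -8.5, 0, 0]

```text
clock: 11.03
position: [0.5702, 0.0455, 0.2162]
orientation: [0.914, 0.407, 0.0, -0.0]
contact_force: [0.3, -1.8, -2.9]
gripper_width: 0.032
gripper_force: 55.7
```

Emit:
move_arm:
  increments:
    - [255, 10, -6.5, 0, 0]
    - [255, 6.5, -4.5, 0, 0]
    - [255, 0, 0, 0, 0]
    - [255, 0, 0, 0, 0]
    - [255, 0, 0, 0, 0]

```text
clock: 11.45
position: [0.5732, 0.0615, 0.2162]
orientation: [0.914, 0.406, -0.0, 0.0]
contact_force: [0.3, 1.1, -3.3]
gripper_width: 0.0319
gripper_force: 55.7
```

```bash
python3 - <<'E'
from h import *;from station import arm,viewer
s,f,W=wrist(arm,viewer);print(s["position"],s["contact_force"],s["gripper_width"],s["clock"])
t=viewer.grab_frame("top");P=t["pixels"];h=cv2.cvtColor(P,cv2.COLOR_BGR2HSV)
m=(h[...,1]>70)&(h[...,0]>8)&(h[...,0]<28)&(h[...,2]>80);m[:130]=0;m[230:]=0;m[:,:160]=0;m[:,260:]=0
print(m.sum())
fw=f["pixels"];cv2.imwrite("pics/w6.png",np.hstack([cv2.resize(fw,(400,300)),cv2.resize(P,(400,300))]))
E
```

```text
[0.57318834 0.06151456 0.21624828] [ 0.30078746  1.07181995 -3.34009849] 0.031888681087304756 11.45
798
```

View pics/w6.png

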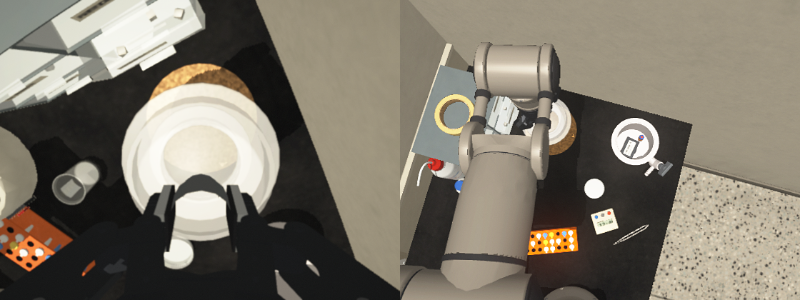

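The lid hangs level over the mat, with the beaker and petri dish clear. The jar is open and the tap is turned. I lower it, slowing near the mat.

Emit:
move_arm:
  increments:
    - [255, 0, 0, 6, 0]
    - [255, 0, 0, 12, 0]
    - [255, 0, 0, 14, 0]
    - [255, 0, 0, 14, 0]
    - [255, 0, 0, 14, 0]
    - [255, 0, 0, 14, 0]
    - [255, 0, 0, 14, 0]
    - [255, 0, 0, 12, 0]
    - [255, 0, 0, 9, 0]
    - [255, 0, 0, 6, 0]
    - [255, 0, 0, 4, 0]
    - [255, 0, 0, 0, 0]

```text
clock: 12.55
position: [0.573, 0.0621, 0.0966]
orientation: [0.914, 0.406, -0.001, -0.0]
contact_force: [-0.1, -0.0, -3.8]
gripper_width: 0.032
gripper_force: 55.7
```

Emit:
move_arm:
  increments:
    - [255, 0, 0, 1, 0]
    - [255, 0, 0, 1, 0]
    - [255, 0, 0, 1, 0]
    - [255, 0, 0, 1, 0]
    - [255, 0, 0, 1, 0]
    - [255, 0, 0, 1, 0]
    - [255, 0, 0, 1, 0]
    - [255, 0, 0, 1, 0]
    - [255, 0, 0, 1, 0]
    - [255, 0, 0, 1, 0]
    - [255, 0, 0, 0, 0]
    - [255, 0, 0, 0, 0]

```text
clock: 13.55
position: [0.5733, 0.0623, 0.0872]
orientation: [0.914, 0.406, -0.0, 0.0]
contact_force: [0.3, -0.2, -3.8]
gripper_width: 0.0319
gripper_force: 55.7
```

Emit:
move_arm:
  increments:
    - [255, 0, 0, 1, 0]
    - [255, 0, 0, 1, 0]
    - [255, 0, 0, 1, 0]
    - [255, 0, 0, 0, 0]
    - [255, 0, 0, 0, 0]

```text
clock: 13.97
position: [0.5733, 0.0623, 0.0846]
orientation: [0.914, 0.406, 0.0, 0.0]
contact_force: [-2.0, 1.2, 0.9]
gripper_width: 0.0319
gripper_force: 56.1
```

Emit:
move_arm:
  force: 20
  increments:
    - [255, 0, 0, 0, 0]
    - [140, 0, 0, 0, 0]
    - [120, 0, 0, 0, 0]
    - [90, 0, 0, 0, 0]
    - [60, 0, 0, 0, 0]
    - [30, 0, 0, 0, 0]
    - [0, 0, 0, 0, 0]
    - [0, 0, 0, 0, 0]
    - [0, 0, 0, 0, 0]

```text
clock: 14.72
position: [0.5733, 0.0623, 0.0843]
orientation: [0.914, 0.406, -0.0, 0.0]
contact_force: [0.4, -0.3, 0.4]
gripper_width: 0.0855
gripper_force: 0.0
```

Emit:
move_arm:
  increments:
    - [0, 0, 0, -5, 0]
    - [0, 0, 0, -10, 0]
    - [0, 0, 0, -15, 0]
    - [0, 0, 0, -20, 0]
    - [0, 0, 0, -20, 0]
    - [0, 0, 0, -20, 0]
    - [0, 0, 0, -20, 0]
    - [0, -20, 0, -15, 0]
    - [0, -30, 0, 0, 0]
    - [0, -30, 0, 0, 0]
    - [0, -20, 0, 0, 0]
    - [0, 0, 0, 0, 0]

```text
clock: 15.72
position: [0.5043, -0.014, 0.2106]
orientation: [0.914, 0.405, -0.0, 0.001]
contact_force: [1.3, -0.3, 0.1]
gripper_width: 0.0854
gripper_force: 0.0
```

```bash
python3 - <<'E'
from h import *;from station import arm,viewer
s,f,W=wrist(arm,viewer);im=f["pixels"].copy();print(s["position"],s["contact_force"],s["gripper_width"])
for r,z,c,col in((.068,.028,(.5733,.0623),(0,255,0)),(.080,.004,(.577,.068),(0,0,255))):
  for d in np.linspace(0,6.28,60):
    p=proj(f,[c[0]+r*np.cos(d),c[1]+r*np.sin(d),z],W)[0];cv2.circle(im,tuple(int(v) for v in p),1,col,-1)
cv2.imwrite("pics/w7.png",im)
E
```

```text
[ 0.50429689 -0.01400844  0.21059998] [ 1.2568778  -0.32603653  0.14027117] 0.08540361390537034
```

View pics/w7.png

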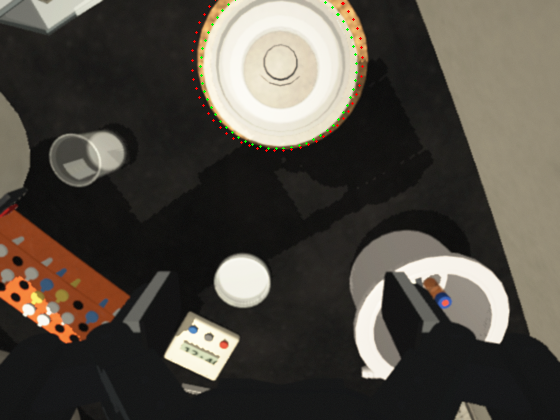

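The lid stands upright on the mat, its flange centred at about (280,68), within about 10 mm of the mat's centre. The beaker and petri dish are untouched. I hand in now.

```bash
python3 -c "
from station import arm
print(arm.sign_off())"
```

```text
the job is handed in; nothing more can be done
None
```

The job is handed in and no verdict came back: tap opened to its stop, then lid lifted and set upright about 10 mm or less off the mat's centre, beaker and petri dish undisturbed; I viewed 11 pictures, one over the limit of 10.

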